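# Weigh two look-alike slugs and clamp the heavier one

## Robot

A 6-joint arm with a two-finger parallel gripper is mounted at the origin on the work surface. World frame = base frame: x ahead of the robot, y to its left, z up, the work surface at z = 0. Lengths are in mm, angles in rad, forces in N, time in s.
With the tool pointing down it reaches from about 275 to 1000 mm from the base axis. Payload 8.4 kg.
Tool frame: the origin (TCP) lies midway between the tips of the shut fingers; the grasp point (between the pads) lies 19 mm behind it; z points along the fingers, y is the line along which they close (so a half turn about z gives the same grasp; the last joint's range is limited). The gripper opens to 85 mm and grips with 20 to 120 N. Pads are 22 mm wide; open, the fingers measure 114 mm over their backs; the gripper's body (76 mm by 85 mm) begins 54 mm behind the grasp point. The pads swing forward as they close: fully open they stand 13 mm farther back than shut.
Start: joints at [1.112, 0.353, 1.633, -0, 1.155, -0.002], TCP at [275.673, 560.921, 231.281] pointing down, gripper open.
Joint ranges: [-2.63, 2.63], [-0.92, 2.1], [0.06, 2.66], [-1.3, 4.44], [0, 2.69], [-3.02, 3.02]. Speed limits (rad/s): [2.22, 2.22, 2.79, 3.14, 3.14, 3.14].

## Interface

Orientations are given as [roll, pitch, yaw] about the fixed x, y, z axes, in that order (R = Rz(yaw) Ry(pitch) Rx(roll)).
In Python, from rig import monitor, imaging, r gives the robot as it stands.
- The arm moves only by the tool drive_tool, never from a script. Its argument "plan" is a list of rows, each an object of numbers: "x", "y", "z": the shift along the tool's x, y, z in units of 50 mm (1.0 is 50 mm); "ax", "ay", "az": the turn, a rotation vector about the tool's x, y, z in units of 6 degrees (1.0 is 6 degrees); "hand": the finger opening in mm, from 0 to 85.4. In form: [{"x": .., "y": .., "z": .., "ax": .., "ay": .., "az": .., "hand": ..}, ...]. A call has 1 to 8 rows; each row is the pose to reach, as a shift and turn from the pose commanded when the call began, along the tool's axes at that moment; what a row does not reach only later rows make up. A row lasts 1/10 s, in which the tool goes at most 50 mm and 8.59 degrees, less where a joint would pass 70% of its speed; a pose out of reach is approached as far as the arm can. A call with a gripper value outside its range is refused whole. The fingers move at their own pace and stop on an object; "grip_force" is the grip in N (left out, the last holds). Time passes only in rows, so rows that repeat a pose let the fingers close. It gives the time, the measured TCP pose, the force, the opening and the grip force at its end, in the units of the state.
- monitor.sense(): the state, without advancing time (a new reading comes with each control period).
- imaging.grab_frame(name): name is "side" or "top"; returns the picture (420x560x3 uint8, red, green, blue); there is no depth.
- imaging.camera_info(name): a dict with "mtx" (3x3 intrinsics, pixels), "dist" ([k1, k2, p1, p2, k3] as OpenCV has them; the pictures are not rectified), "R" (3x3) and "t" (3): a world point X has camera coordinates R X + t. Camera axes: x right, y down, z forward; pixel columns grow to the right and rows downward; lengths in mm; the calibration is good to about 2 mm. A picture is of the moment at which its call begins. camera_info takes no time and is no camera call.
- r.sign_off(): hands the job in; it is judged then, once.
The state is a dict: "clock": time; "qpos": joint angles; "qvel": joint speeds; "joint_efforts": joint torques, N m; "eef_pos": TCP position; "tcp_rot": TCP orientation; "contact_force": force on the tool from outside, world axes, zero at the start; "wrist_torque": the same for the moment, N m; "opening": opening from 0.0 (shut) to 1.0 (fully open); "grasp_force": force on a finger pad.
Only numpy, scipy, OpenCV 4.12 (cv2) and the standard library are available. Lean on these libraries where they do the work, as an engineer would, in place of code of your own. Each camera call takes 0.05 s, during which the arm holds its last target. There are 200 camera calls.

## Task

Two steel slugs look alike, but one is solid and the other hollow: set them gently, one on each pan of the pivot balance, let go of both and let the beam drop to one side. Take the slug whose side dropped, stand it upright in the slide clamp between jaw and stop, and push the jaw by feel until its sprung pad bears firmly on the slug against the stop, pressing gently enough not to bottom the spring. Leave the other slug on its pan, let go of everything and do not disturb the other things on the bench.

Things in the scene. Friction and masses are not known exactly. Their poses are not given: they have to be found in the camera images.
- slug_a: a plain steel cylinder with a flat top and foot, 26 mm across and 36 mm tall, standing loose on the bench; origin at the centre of its underside, z along its axis. It looks exactly like the other slug; one of the two is solid (about 140 to 180 g), the other hollow (about 80 to 110 g).
- slug_b: a plain steel cylinder with a flat top and foot, 26 mm across and 36 mm tall, standing loose on the bench; origin at the centre of its underside, z along its axis. It looks exactly like the other slug; one of the two is solid (about 140 to 180 g), the other hollow (about 80 to 110 g).
- balance: the pivot balance, fixed: grey base 100 x 150 x 12 mm and two uprights 84 mm tall with the beam between them. Origin at the centre of the base's underside; the beam lies along y, its hinge along x, 70 mm up. Over 15 N on it, from the robot or through a slug, harms it.
- beam (a joint): tilt of the balance beam, rad: 0 level, positive when the left (+y of the balance) pan is down; rubber stops at +-0.12. It swings freely but damped (up to 1.5 s to come to rest); a weak spring levels it only when empty. One slug alone takes it right down on its side (pans 13 mm up and down); with both on, it rests on the stop of the heavier side.
- pan_left (a point): centre of the inner floor of the pan at the +y end of the beam, 110 mm from the hinge, about 77 mm above the bench when level. The pan is a shallow steel dish, 46 mm across inside, its rim 4 mm above this floor; it tilts with the beam. Point moves with it.
- pan_right (a point): the same for the pan at the -y end of the beam.
- clamp: slide clamp, fixed: aluminium bed 64 mm wide (y), x from -135 to +95 mm. Origin on the underside, in line with the slide; bed's top at z = 12 mm. The jaw slides along +x to a dark steel stop block (50 mm wide, 26 tall), set anew each time and not measured: its face is anywhere 22 to 62 mm along +x of the origin. With the jaw back, a slug can stand with its axis at x = y = 0.
- jaw: black sliding jaw, 44 mm wide (y), top 46 mm above the bench; +x points to the stop. Origin on the bed's top at the face of its sprung steel pad when not pressed; starts 28 to 40 mm along -x of the clamp's origin. Travels up to 90 mm, rubs with about 6 N, stays where left. Pad: 28 mm wide, 4 N per mm, bottoms at 2.8 mm. Hold on the slug: 4 N or more is firm, over 12 N too much.
- jaw_back (a point): middle of the flat upright back of the jaw (44 mm wide, 34 mm tall), 29 mm above the bench, 28 mm along -x of the jaw's origin: push here, along the clamp's +x. The push takes about 6 N until the slug meets the stop, then climbs with the pad's spring; let go, the jaw keeps at most about 6 N on the slug.
- standoff: bystander: upright brass spacer, 16 mm across, 30 mm tall; origin under its centre.
- spool: bystander: spool of wire lying flat, 56 mm across, 34 mm tall; origin under its centre.
- screwdriver: bystander: screwdriver lying along its x, 170 mm long.
- bottle: bystander: amber bottle, 40 mm across, 100 mm tall; origin under its centre.
- jar: bystander: white jar, 52 mm across, 55 mm tall; origin under its centre.
- tweezers: bystander: steel tweezers lying along their y, 130 mm long.
- board: bystander: green circuit board lying flat, 100 x 140 mm; origin under its centre.
Mind the look-alikes: they are no part of the job. Of the things that look like the clamp, the larger one is meant.

How it is judged (in metres and radians):
On the way, in this order (a step that is already met when the one before it is completed fails the run):
1. both slugs stand on opposite pans, let go, and the beam rests fully down on one side ((((distance between slug_a and pan_left below 0.018 m and angle between slug_a's own z axis and vertical below 0.2 rad) and (distance between slug_b and pan_right below 0.018 m and angle between slug_b's own z axis and vertical below 0.2 rad)) or ((distance between slug_a and pan_right below 0.018 m and angle between slug_a's own z axis and vertical below 0.2 rad) and (distance between slug_b and pan_left below 0.018 m and angle between slug_b's own z axis and vertical below 0.2 rad))) and (value of joint beam above 0.1 rad or value of joint beam below -0.1 rad) and angular speed of each of slug_a, slug_b below 0.1 rad/s and contact force between each of slug_a, slug_b and the fingers below 0.05 N), for 0.3 s.
2. the slug whose side dropped stands on the clamp's bed between jaw and stop, and the lighter one (under 1.22 N) is still on a pan (((x of slug_a in the frame of clamp between -0.03 and 0.056 m and y of slug_a in the frame of clamp between -0.012 and 0.012 m and z of slug_a in the frame of clamp between 0.009 and 0.016 m and angle between slug_a's own z axis and vertical below 0.08 rad and contact force between slug_b and balance below 1.22 N and ((distance between slug_b and pan_left below 0.018 m and angle between slug_b's own z axis and vertical below 0.2 rad) or (distance between slug_b and pan_right below 0.018 m and angle between slug_b's own z axis and vertical below 0.2 rad))) or (x of slug_b in the frame of clamp between -0.03 and 0.056 m and y of slug_b in the frame of clamp between -0.012 and 0.012 m and z of slug_b in the frame of clamp between 0.009 and 0.016 m and angle between slug_b's own z axis and vertical below 0.08 rad and contact force between slug_a and balance below 1.22 N and ((distance between slug_a and pan_left below 0.018 m and angle between slug_a's own z axis and vertical below 0.2 rad) or (distance between slug_a and pan_right below 0.018 m and angle between slug_a's own z axis and vertical below 0.2 rad))))), for 0.2 s.
At the end, for the whole second after the job is handed in: The heavier slug stands upright (0.08 rad) on the clamp's bed, within 12 mm of its centre line, at rest, held by the jaw with at least 4 N; the lighter one (under 1.22 N on the pan) stands at rest on a pan, within 18 mm of its centre; nothing is held (((x of slug_a in the frame of clamp between -0.03 and 0.056 m and y of slug_a in the frame of clamp between -0.012 and 0.012 m and z of slug_a in the frame of clamp between 0.009 and 0.016 m and angle between slug_a's own z axis and vertical below 0.08 rad and contact force between slug_b and balance below 1.22 N and ((distance between slug_b and pan_left below 0.018 m and angle between slug_b's own z axis and vertical below 0.2 rad) or (distance between slug_b and pan_right below 0.018 m and angle between slug_b's own z axis and vertical below 0.2 rad)) and contact force between slug_a and jaw above 4 N and linear speed of slug_a below 0.01 m/s and linear speed of slug_b below 0.02 m/s) or (x of slug_b in the frame of clamp between -0.03 and 0.056 m and y of slug_b in the frame of clamp between -0.012 and 0.012 m and z of slug_b in the frame of clamp between 0.009 and 0.016 m and angle between slug_b's own z axis and vertical below 0.08 rad and contact force between slug_a and balance below 1.22 N and ((distance between slug_a and pan_left below 0.018 m and angle between slug_a's own z axis and vertical below 0.2 rad) or (distance between slug_a and pan_right below 0.018 m and angle between slug_a's own z axis and vertical below 0.2 rad)) and contact force between slug_b and jaw above 4 N and linear speed of slug_b below 0.01 m/s and linear speed of slug_a below 0.02 m/s))); the robot touches nothing.
It fails at once if more than 12 N between the jaw and a slug (contact force between any of slug_a, slug_b and jaw above 12 N).
It fails at once if the balance pressed with more than 15 N by the robot or by a slug (contact force between any of slug_a, slug_b, the fingers, the arm and balance above 15 N).
It fails at once if a bystander moved by more than 20 mm or tipped over (distance of any of standoff, spool, screwdriver, bottle, jar, tweezers, board from where it was at the start of the episode above 0.02 m or angle between any of standoff, bottle, jar's own z axis and vertical above 0.6 rad).
It also fails if it takes over 72 s, if anything falls off the work surface, if the arm or the gripper's body presses on something with over 40 N, if the wrist force passes 120 N, or if a joint passes its speed limit or range.

## Working session

There is one attempt and no reset: what is moved stays moved. The work goes in short steps, Python scripts to look and compute and a tool call to move; the robot and the scene stay as the last step left them, time stands still between calls to the robot, and variables do not carry over. Pictures are saved under pics/ and viewed, at most 10 in all, crops included, and the job is handed in when it is done.

Besides the shell and the picture viewer there is one more tool, called after "Emit:" by a JSON object that holds its "method" and its "body", one argument or row to a line. drive_tool: Moves the arm, as the interface text tells. Its arguments: {"type":"object","properties":{"plan":{"type":"array","items":{"type":"object","properties":{"x":{"type":"number"},"y":{"type":"number"},"z":{"type":"number"},"ax":{"type":"number"},"ay":{"type":"number"},"az":{"type":"number"},"hand":{"type":"number"}}}},"grip_force":{"type":"number"}},"required":["plan"]}

```bash
mkdir -p pics; ls; python3 - <<'E'
from rig import monitor, imaging, r
import cv2, numpy as np
for n in ("top","side"):
    im=imaging.grab_frame(n); np.save(f"pics/{n}0.npy",im)
    cv2.imwrite(f"pics/{n}0.png",cv2.resize(im[:,:,::-1],(800,600)))
    c=imaging.camera_info(n); R=np.array(c["R"]);print(n,c["mtx"],c["dist"],"C",-R.T@np.array(c["t"]),R[2])
s=monitor.sense();print(s)
E
```

```text
pics
top [[443.37546332   0.         278.81331251]
 [  0.         443.37546332 210.84391183]
 [  0.           0.           1.        ]] [-0.10569077  0.          0.          0.          0.        ] C [ 344.8972681    -5.78091585 1371.91890889] [ 1.72015991e-01 -4.99514803e-04 -9.85094031e-01]
side [[446.38167307   0.         284.7699331 ]
 [  0.         446.38167307 202.83206202]
 [  0.           0.           1.        ]] [0.01154603 0.         0.         0.         0.        ] C [525.57367089 740.62580005 944.9220479 ] [ 0.0624419  -0.62674864 -0.77671562]
{'clock': 0.1, 'qpos': array([ 1.11161555e+00,  3.53620950e-01,  1.63409330e+00,  1.20708490e-05,
        1.15519812e+00, -2.39205307e-03]), 'qvel': array([-0.00135084, -0.00021599, -0.00082996, -0.00036827, -0.00229258,
       -0.00133439]), 'joint_efforts': array([ 8.22993684e-05, -6.06367779e+01, -3.42816031e+01, -1.79192034e-04,
        4.02705482e-03,  5.24570851e-05]), 'eef_pos': array([275.46065648, 560.5219019 , 230.59613464]), 'tcp_rot': array([-3.14027296e+00, -1.41936862e-05,  2.68479904e+00]), 'contact_force': array([ 0.04578502,  0.5822331 , -0.05926509]), 'wrist_torque': array([-0.00625243, -0.0007153 ,  0.03429746]), 'grasp_force': 0.0, 'opening': 1.0047868253765293}
```

View pics/top0.png

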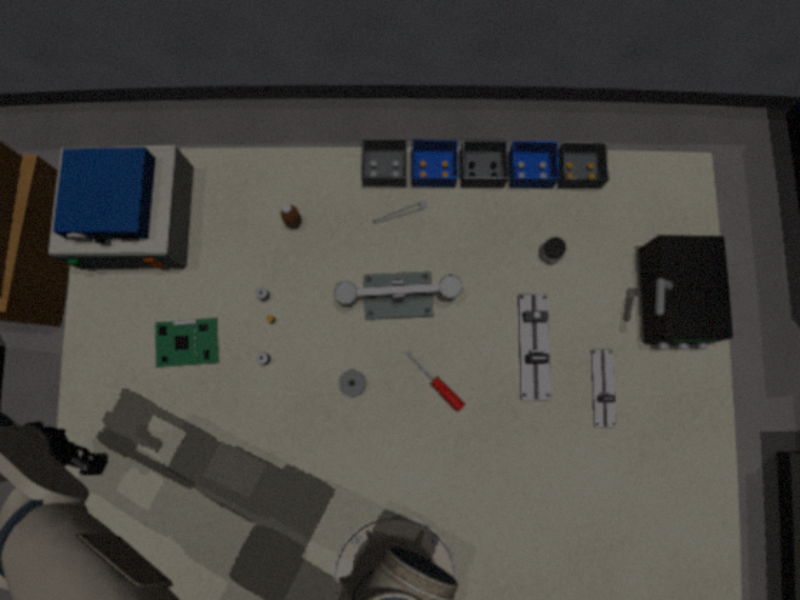

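View pics/side0.png

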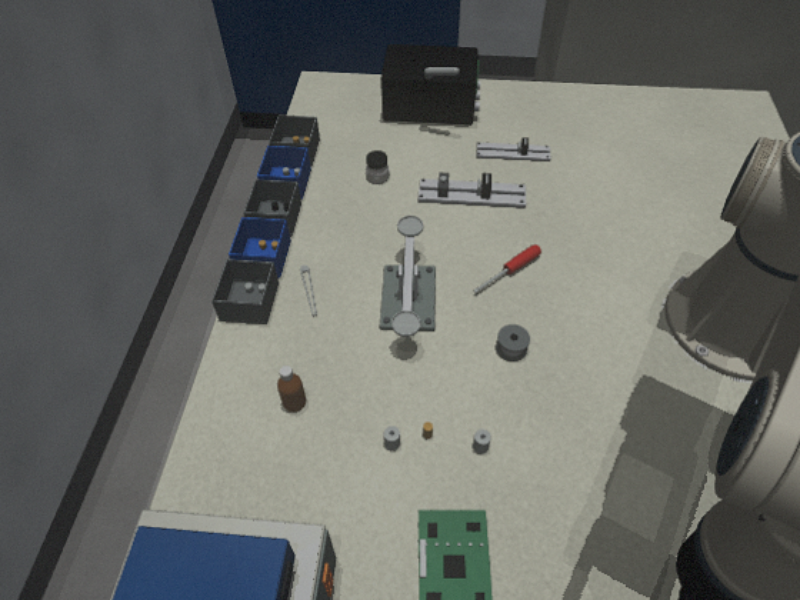

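The top view shows the two grey slugs at about (263,294) and (263,358) in 800x600 pixels, with the brass standoff between them at (270,319). It also shows the balance at (398,292), the large clamp at (535,345), the small look-alike clamp at (603,387) and the spool at (352,383). The side view shows the slugs at (392,436) and (482,440) and the large clamp at (472,190). The slug candidates are those two discs; the spool, standoff and jar are ruled out by size and colour.

```bash
cat > h.py <<'E'
import cv2, numpy as np
from rig import monitor, imaging, r
S=560/800
def ray(n,uv):
    c=imaging.camera_info(n);R=np.array(c["R"]);t=np.array(c["t"]).ravel()
    p=cv2.undistortPoints(np.array([[uv]],float),np.array(c["mtx"]),np.array(c["dist"],float))[0,0]
    return -R.T@t, R.T@np.array([p[0],p[1],1])
def plane(n,uv,z):
    o,d=ray(n,uv); return o+d*(z-o[2])/d[2]
def tri(ut,us):
    o1,d1=ray("top",ut);o2,d2=ray("side",us)
    s=np.linalg.lstsq(np.c_[d1,-d2],o2-o1,rcond=None)[0]
    a,b=o1+s[0]*d1,o2+s[1]*d2
    return (a+b)/2,np.linalg.norm(a-b)
def proj(n,P):
    c=imaging.camera_info(n)
    return cv2.projectPoints(np.array([P],float),cv2.Rodrigues(np.array(c["R"]))[0],np.array(c["t"],float),np.array(c["mtx"]),np.array(c["dist"],float))[0].ravel()
E
python3 - <<'E'
from h import *
np.set_printoptions(precision=1,suppress=True)
T=np.load("pics/top0.npy");V=np.load("pics/side0.npy")
def px(*a):return np.array(a)*S
for k,ut,us,z in [("slugA",(263,294),(392,431),36),("slugB",(263,357),(482,435),36),("panL",(346,292),(405,322),77),("panR",(451,286),(410,226),77)]:
    print(k,plane("top",px(*ut),z),plane("side",px(*us),z))
print("clamp ends",plane("top",px(535,294),12),plane("top",px(535,399),12),plane("top",px(537,356),46),plane("top",px(535,314),26))
def crop(im,x,y,w,h,f): 
    x,y=int(x*S),int(y*S); return cv2.resize(im[y:y+h,x:x+w,::-1],(w*f,h*f),interpolation=cv2.INTER_CUBIC)
m=np.zeros((600,800,3),np.uint8)
for im,a,(X,Y) in [(T,(230,270,60,80,5),(0,0)),(T,(505,285,50,90,5),(300,0)),(V,(370,410,100,40,4),(0,420)),(T,(320,260,120,50,3),(420,450))]:
    c=crop(im,*a); m[Y:Y+c.shape[0],X:X+c.shape[1]]=c[:600-Y,:800-X]
c=crop(V,410,165,84,37,3);m[0:c.shape[0],548:548+c.shape[1]]=c
cv2.imwrite("pics/m1.png",m)
E
```

```text
slugA [593.  285.2  36. ] [596.1 290.8  36. ]
slugB [457.2 280.   36. ] [456.7 285.4  36. ]
panL [590.1 102.5  77. ] [592.1 110.1  77. ]
panR [ 603.6 -116.3   77. ] [ 603.4 -116.1   77. ]
clamp ends [ 599.4 -306.5   12. ] [ 371.  -299.4   12. ] [ 460.2 -298.9   46. ] [ 552.8 -301.9   26. ]
```

View pics/m1.png

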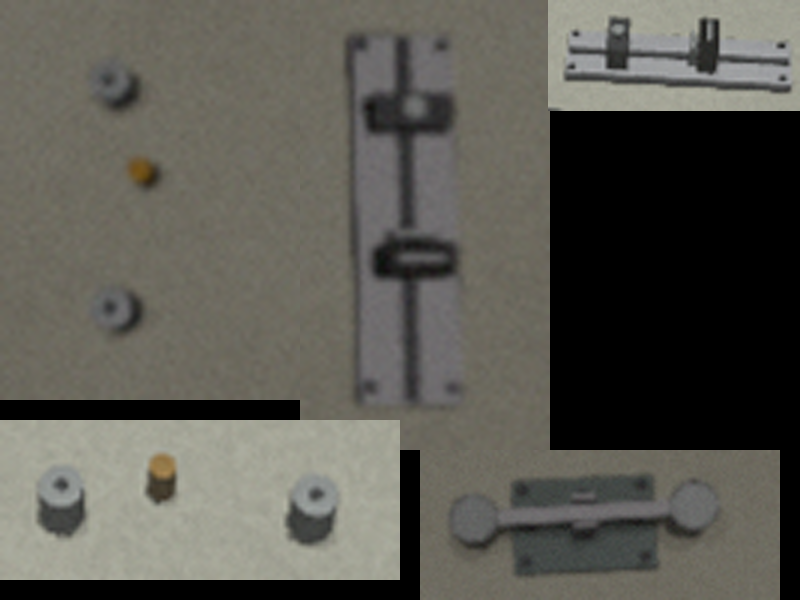

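The close crop confirms the choice: two identical grey cylinders with a dark centre dot, and the thin brass standoff is clearly different. The large clamp has its stop at top-crop (410,112) and its jaw at (415,258), so the clamp's +x points roughly along world +x. The beam is level and thinnest in the middle. Next I measure with masks.

```bash
python3 - <<'E'
from h import *
np.set_printoptions(precision=1,suppress=True)
I={"top":np.load("pics/top0.npy"),"side":np.load("pics/side0.npy")}
bg={}
def blob(n,x,y,w,mode):
    im=cv2.GaussianBlur(I[n],(0,0),0.7).astype(int); cx,cy=int(x*S),int(y*S)
    c=im[cy-w:cy+w+1,cx-w:cx+w+1]; med=np.median(np.r_[c[0],c[-1],c[:,0],c[:,-1]],axis=0)
    sat=c[...,0]-c[...,2]; ms=med[0]-med[2]
    m=((sat<ms*0.5)|(c.sum(2)<med.sum()*0.72)).astype(np.uint8)
    if mode=="bright": m=((sat<ms*0.5)&(c.sum(2)>med.sum()*0.72)).astype(np.uint8)
    k,l,st,ce=cv2.connectedComponentsWithStats(m)
    i=1+np.argmax(st[1:,4]); return ce[i]+[cx-w,cy-w],st[i,2:],st[i,:2]+[cx-w,cy-w]
for k,ut,us in [("A",(263,294),(392,438)),("B",(263,357),(482,442))]:
    a,b=blob("top",*ut,10,"all"),blob("side",*us,16,"all")
    print(k,a[0],a[1],b[0],b[1],tri(a[0],b[0]),plane("top",a[0],18),plane("side",b[0],18))
    a2=blob("side",*us,16,"bright");print("  topface side",a2[0],a2[1],plane("side",a2[0],36))
# pans: circle fit by bright/contrast
g=cv2.cvtColor(I["top"],cv2.COLOR_RGB2GRAY);gs=cv2.cvtColor(I["side"],cv2.COLOR_RGB2GRAY)
for n,G,p,w in [("topL",g,(346,292),14),("topR",g,(451,286),14),("sideL",gs,(405,322),14),("sideR",gs,(410,226),14)]:
    cx,cy=int(p[0]*S),int(p[1]*S)
    im=I[n[:-1]].astype(int)[cy-w:cy+w,cx-w:cx+w]; im=cv2.GaussianBlur(im.astype(np.float32),(0,0),.7)
    s=im[...,0]-im[...,2]
    print(n,cx-w,cy-w);print(s.astype(int)[::2,::2]);
print(tri(np.array((346,292))*S,np.array((405,322))*S),tri(np.array((451,286))*S,np.array((410,226))*S))
E
```

```text
A [183.5 205.6] [10 10 73] [274.  306.6] [ 12  18 176] (array([597.6, 291.8,  14.1]), np.float64(0.38463036642180165)) [597.1 291.   18. ] [597.1 293.8  18. ]
  topface side [273.9 302.8] [11 11 87] [596.8 293.6  36. ]
B [184.  250.7] [11  9 72] [336.7 308.9] [ 14  18 185] (array([456.5, 285.1,  13.8]), np.float64(0.13441936126567017)) [456.2 284.2  18. ] [456.7 287.2  18. ]
  topface side [337.5 305.1] [12 11 88] [456.4 286.8  36. ]
topL 228 190
[[13 15 14 14 14 12 13 14 15 12 13 13 14 15]
 [14 15 15 13 14 14 14 13 14 12 12 13 13 11]
 [14 14 13 13 13 14 13 14 12 13 14 13 15  8]
 [14 14 13 13 12 11  7  8 10 13 13 13 13  5]
 [14 14 13 14  8  3  0  0  2  5 11 14 13  6]
 [13 14 14  9  2  1  0 -1  0  1  5 10 10  6]
 [12 14 12  4  0  0  0  0  0  0  1  4  4  3]
 [13 14 11  3  1  0  0  0  1  0  1  0  1  1]
 [13 14 12  4  0  0  1  0  0  0  0  2  1  1]
 [14 14 13  7  0  1  0  0  0  0  0  5  5  3]
 [14 13 13  9  3  0  0  0  0  1  4  8  9  6]
 [14 14 14 11 10  5  1  2  2  4  8 11 12  8]
 [14 13 12 12 12 11  9  6  6  9 11 13 12  9]
 [14 15 14 13 12 10 13 11 10 11 14 14 13  9]]
topR 301 186
[[14 
[... 1345 characters left out ...]
3 12 13 11 12 12 12 12 12 13]
 [12 12 13 12 11 12 12 13 12 12 11 12 13 13]
 [12 13 12 13 13 11  9  9  9 12 12 13 13 12]
 [11 12 12 11  7  2  0  0  0  1  7 12 12 12]
 [11 12 12  5  0  0  0 -2 -2 -2  0  7 12 12]
 [12 12 11  0 -1 -1 -2 -1 -1 -1 -1  0 12 11]
 [12 13 10 -1 -2 -1 -1 -2 -1 -2 -1  0 12 12]
 [12 14 11  0 -1 -2 -1 -1 -1 -1 -2  1 12 12]
 [13 12 12  6  0 -1 -2 -1 -1 -2  0  8 13 12]
 [12 11 12 12  7  1 -1  0 -1  1  8 12 12 12]
 [13 12 12 12 12  8 -1 -2  1 12 13 13 13 13]
 [13 12 12 12 13  9 -3 -4  0 12 13 12 12 13]
 [13 13 13 12 12  6 -3 -3  1 11 11 12 13 13]]
(array([592.4, 103.3,  67.4]), np.float64(0.8882488909706439)) (array([ 603.5, -116.3,   76.9]), np.float64(0.16130522737789033))
```

Emit:
{"method": "drive_tool", "body": {
  "plan": [
    {"x": -4,"y": -1,"z": 0.5,"az": -1.4,"hand": 70},
    {"x": -8.14,"y": -1.97,"z": 2.2,"az": -2.8,"hand": 60},
    {"x": -8.14,"y": -1.97,"z": 2.2,"az": -4.36,"hand": 60},
    {"x": -8.14,"y": -1.97,"z": 2.2,"az": -4.36,"hand": 60},
    {"x": -8.14,"y": -1.97,"z": 2.2,"az": -4.36,"hand": 60},
    {"x": -8.14,"y": -1.97,"z": 2.2,"az": -4.36,"hand": 60},
    {"x": -8.14,"y": -1.97,"z": 2.2,"az": -4.36,"hand": 60},
    {"x": -8.14,"y": -1.97,"z": 2.2,"az": -4.36,"hand": 60}
  ],
  "grip_force": 30
}}

```text
invalid input
```

```bash
python3 - <<'E'
from h import *
np.set_printoptions(precision=1,suppress=True)
# clamp bed from initial frames: grey low-saturation bright contour
for n,c,w,h in [("top",(535,347),24,46),("side",(472,192),45,22)]:
    im=np.load(f"pics/{n}0.npy"); cx,cy=int(c[0]*S),int(c[1]*S)
    b=cv2.GaussianBlur(im,(0,0),.7).astype(int)[cy-h:cy+h,cx-w:cx+w]; s=b[...,0]-b[...,2]
    m=(s<7).astype(np.uint8); m=cv2.morphologyEx(m,cv2.MORPH_CLOSE,np.ones((5,5)))
    ct=max(cv2.findContours(m,0,1)[0],key=cv2.contourArea)
    q=cv2.boxPoints(cv2.minAreaRect(ct))+[cx-w,cy-h]
    print(n,[plane(n,p,12)[:2] for p in q])
s=monitor.sense();print(s["clock"],s["eef_pos"],s["tcp_rot"],s["qpos"])
E
```

```text
top [array([ 598.4, -266.5]), array([ 600.6, -333.9]), array([ 371.9, -332.5]), array([ 370.4, -266.8])]
side [array([ 600.9, -254. ]), array([ 605.2, -358.9]), array([ 365.9, -357.6]), array([ 372.6, -253.9])]
0.1 [275.5 560.5 230.6] [-3.1 -0.   2.7] [ 1.1  0.4  1.6  0.   1.2 -0. ]
```

Emit:
{"method": "drive_tool", "body": {
  "plan": [
    {"x": -4,"y": -1,"z": 0.5,"ax": 0,"ay": 0,"az": -1.4,"hand": 70},
    {"x": -8.14,"y": -1.97,"z": 2.2,"ax": 0,"ay": 0,"az": -2.8,"hand": 60},
    {"x": -8.14,"y": -1.97,"z": 2.2,"ax": 0,"ay": 0,"az": -4.36,"hand": 60},
    {"x": -8.14,"y": -1.97,"z": 2.2,"ax": 0,"ay": 0,"az": -4.36,"hand": 60},
    {"x": -8.14,"y": -1.97,"z": 2.2,"ax": 0,"ay": 0,"az": -4.36,"hand": 60},
    {"x": -8.14,"y": -1.97,"z": 2.2,"ax": 0,"ay": 0,"az": -4.36,"hand": 60},
    {"x": -8.14,"y": -1.97,"z": 2.2,"ax": 0,"ay": 0,"az": -4.36,"hand": 60},
    {"x": -8.14,"y": -1.97,"z": 2.2,"ax": 0,"ay": 0,"az": -4.36,"hand": 60}
  ],
  "grip_force": 30
}}

```text
clock: 0.9
eef_pos: [570.2, 315.0, 130.8]
tcp_rot: [-3.141, -0.0, 3.141]
contact_force: [-0.3, 0.8, 0.4]
opening: 0.706
grasp_force: 0.0
```

Emit:
{"method": "drive_tool", "body": {
  "plan": [
    {"x": 0,"y": 0,"z": 0,"ax": 0,"ay": 0,"az": 0,"hand": 60},
    {"x": 0,"y": 0,"z": 0,"ax": 0,"ay": 0,"az": 0,"hand": 60}
  ]
}}

```text
clock: 1.1
eef_pos: [569.3, 315.3, 130.6]
tcp_rot: [-3.141, -0.002, 3.139]
contact_force: [-0.2, 0.2, -0.8]
opening: 0.701
grasp_force: 0.0
```

```bash
python3 - <<'E'
from h import *
im=imaging.grab_frame("side");np.save("pics/s1.npy",im);im2=imaging.grab_frame("top");np.save("pics/t1.npy",im2)
m=np.hstack([cv2.resize(im[250:350,210:350,::-1],(400,286)),cv2.resize(im2[160:260,130:270,::-1],(400,286))])
c=np.hstack([cv2.resize(im[110:160,280:380,::-1],(400,200),interpolation=2),np.zeros((200,400,3),np.uint8)])
cv2.imwrite("pics/m2.png",np.vstack([m,c]))
s=monitor.sense();print(s["clock"],s["eef_pos"])
E
```

```text
1.2 [568.50129047 317.03508874 131.61058706]
```

View pics/m2.png

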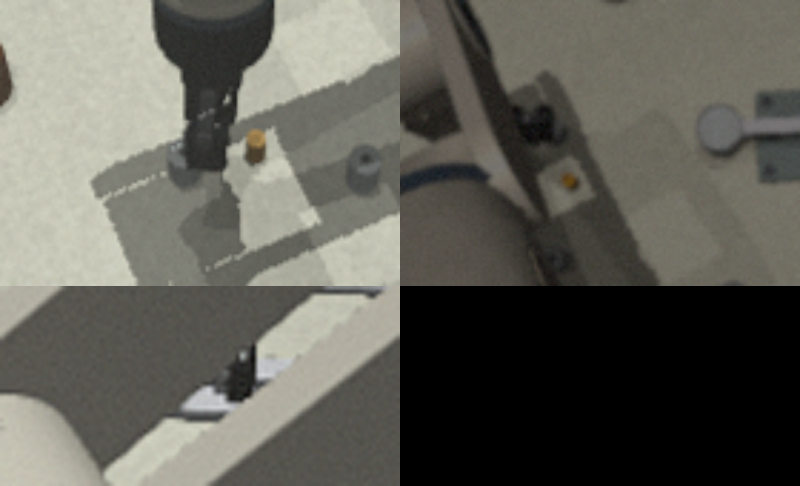

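The picture shows the gripper just short of slug A (side crop (180,165)), with the standoff at (256,145) clear of it.

Emit:
{"method": "drive_tool", "body": {
  "plan": [
    {"x": -0.56,"y": -0.48,"z": 0.6,"ax": 0,"ay": 0,"az": 0,"hand": 60},
    {"x": -0.56,"y": -0.48,"z": 1.5,"ax": 0,"ay": 0,"az": 0,"hand": 60},
    {"x": -0.56,"y": -0.48,"z": 2.0,"ax": 0,"ay": 0,"az": 0,"hand": 60},
    {"x": -0.56,"y": -0.48,"z": 2.4,"ax": 0,"ay": 0,"az": 0,"hand": 60},
    {"x": -0.56,"y": -0.48,"z": 2.4,"ax": 0,"ay": 0,"az": 0,"hand": 60},
    {"x": -0.56,"y": -0.48,"z": 2.4,"ax": 0,"ay": 0,"az": 0,"hand": 20},
    {"x": -0.56,"y": -0.48,"z": 2.4,"ax": 0,"ay": 0,"az": 0,"hand": 20},
    {"x": -0.56,"y": -0.48,"z": 2.4,"ax": 0,"ay": 0,"az": 0,"hand": 20}
  ],
  "grip_force": 30
}}

```text
clock: 2.0
eef_pos: [597.9, 293.6, 13.7]
tcp_rot: [3.14, 0.002, -3.141]
contact_force: [-1.6, 1.5, 4.7]
opening: 0.289
grasp_force: 29.3
```

```bash
python3 - <<'E'
from h import *
for i in range(4):
    imaging.grab_frame("side");s=monitor.sense();print(s["clock"],s["eef_pos"],s["opening"]*85,s["grasp_force"])
E
```

```text
2.05 [597.88771487 293.57210295  13.58329567] 24.875277416800927 29.434668123722076
2.1 [597.91552862 293.58455279  13.59708828] 24.64539351642159 29.44327801465988
2.15 [597.92110388 293.59304182  13.6152001 ] 24.907590675520296 29.453149437904358
2.2 [597.93710575 293.57456802  13.62203461] 24.85981904819749 29.459088742733
```

Emit:
{"method": "drive_tool", "body": {
  "plan": [
    {"x": 0,"y": 0,"z": -0.8,"ax": 0,"ay": 0,"az": 0,"hand": 20},
    {"x": 0,"y": 0,"z": -1.8,"ax": 0,"ay": 0,"az": 0,"hand": 20},
    {"x": 0.1,"y": -0.8,"z": -2.8,"ax": 0,"ay": 0,"az": 0,"hand": 20},
    {"x": 0.15,"y": -1.7,"z": -2.8,"ax": 0,"ay": 0,"az": 0,"hand": 20},
    {"x": 0.15,"y": -2.6,"z": -2.8,"ax": 0,"ay": 0,"az": 0,"hand": 20},
    {"x": 0.15,"y": -3.4,"z": -2.8,"ax": 0,"ay": 0,"az": 0,"hand": 20},
    {"x": 0.15,"y": -3.79,"z": -2.5,"ax": 0,"ay": 0,"az": 0,"hand": 20},
    {"x": 0.15,"y": -3.79,"z": -2.2,"ax": 0,"ay": 0,"az": 0,"hand": 20}
  ]
}}

```text
clock: 3.0
eef_pos: [590.0, 100.6, 122.5]
tcp_rot: [-3.141, 0.002, 3.138]
contact_force: [0.2, 0.6, -1.6]
opening: 0.29
grasp_force: 29.9
```

```bash
python3 - <<'E'
from h import *
for n in ("side","top"):
    im=imaging.grab_frame(n);np.save(f"pics/{n}2.npy",im)
s=monitor.sense();print(s["clock"],s["eef_pos"],s["contact_force"],s["opening"]*85,s["grasp_force"])
a=np.load("pics/side2.npy")[130:260,230:350,::-1];b=np.load("pics/top2.npy")[160:260,190:350,::-1]
cv2.imwrite("pics/m3.png",np.hstack([cv2.resize(a,(360,390),interpolation=2),cv2.resize(b,(440,390),interpolation=2)]))
E
```

```text
3.1 [588.27928404 102.80746059 120.17564993] [ 0.08384458 -0.15976639 -0.57734687] 24.89021201454295 29.943256080150604
```

View pics/m3.png

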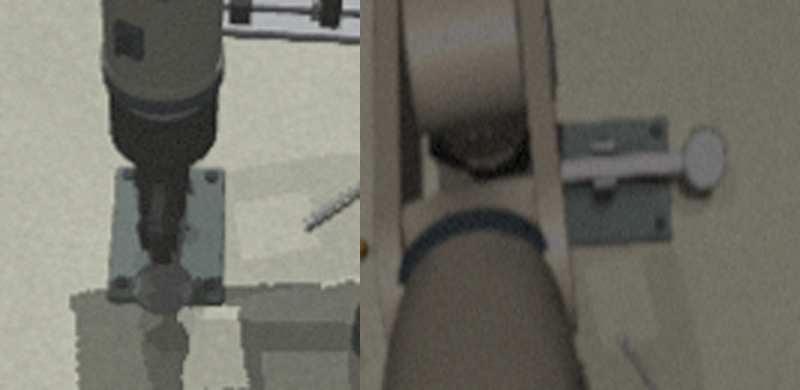

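The picture shows the gripper over the left pan (side crop (163,287)), with the slug hidden behind the front finger; opening and grip force confirm it is held.

Emit:
{"method": "drive_tool", "body": {
  "plan": [
    {"x": -0.05,"y": 0.04,"z": 0.2,"ax": 0,"ay": 0,"az": 0,"hand": 20},
    {"x": -0.05,"y": 0.04,"z": 0.4,"ax": 0,"ay": 0,"az": 0,"hand": 20},
    {"x": -0.05,"y": 0.04,"z": 0.5,"ax": 0,"ay": 0,"az": 0,"hand": 20},
    {"x": -0.05,"y": 0.04,"z": 0.56,"ax": 0,"ay": 0,"az": 0,"hand": 20},
    {"x": -0.05,"y": 0.04,"z": 0.62,"ax": 0,"ay": 0,"az": 0,"hand": 20},
    {"x": -0.05,"y": 0.04,"z": 0.68,"ax": 0,"ay": 0,"az": 0,"hand": 20},
    {"x": -0.05,"y": 0.04,"z": 0.74,"ax": 0,"ay": 0,"az": 0,"hand": 20},
    {"x": -0.05,"y": 0.04,"z": 0.74,"ax": 0,"ay": 0,"az": 0,"hand": 20}
  ]
}}

```text
clock: 3.9
eef_pos: [591.9, 105.1, 84.4]
tcp_rot: [-3.142, -0.0, 3.141]
contact_force: [-0.9, -0.4, -0.8]
opening: 0.289
grasp_force: 30.0
```

```bash
python3 - <<'E'
from h import *
for n in ("side","top","side"):
    im=imaging.grab_frame(n);np.save(f"pics/{n}3.npy",im)
    s=monitor.sense();print(s["clock"],s["eef_pos"],s["contact_force"],s["opening"]*85,s["grasp_force"])
E
```

```text
3.95 [592.0263804  105.04488093  84.6110868 ] [-0.10863766 -0.19588566 -1.34185819] 24.490258881519363 29.950344264507294
4.0 [592.07998159 105.05128118  84.71107496] [ 0.63866007 -0.64197377 -0.14657546] 24.75712817159134 29.949511885643005
4.05 [592.18477    105.06014756  84.81394425] [ 0.56584966 -0.75070747 -1.90828459] 24.579773829046136 29.94985967874527
```

Emit:
{"method": "drive_tool", "body": {
  "plan": [
    {"x": 0,"y": 0,"z": 0.06,"ax": 0,"ay": 0,"az": 0,"hand": 20},
    {"x": 0,"y": 0,"z": 0.08,"ax": 0,"ay": 0,"az": 0,"hand": 28},
    {"x": 0,"y": 0,"z": 0.08,"ax": 0,"ay": 0,"az": 0,"hand": 34},
    {"x": 0,"y": 0,"z": 0.08,"ax": 0,"ay": 0,"az": 0,"hand": 42},
    {"x": 0,"y": 0,"z": 0,"ax": 0,"ay": 0,"az": 0,"hand": 45},
    {"x": 0,"y": 0,"z": -0.4,"ax": 0,"ay": 0,"az": 0,"hand": 45},
    {"x": 0,"y": 0,"z": -1.2,"ax": 0,"ay": 0,"az": 0,"hand": 45},
    {"x": 0,"y": 0,"z": -2.1,"ax": 0,"ay": 0,"az": 0,"hand": 60}
  ]
}}

```text
clock: 4.85
eef_pos: [591.1, 104.9, 190.1]
tcp_rot: [-3.141, -0.003, 3.141]
contact_force: [0.1, 0.1, 0.7]
opening: 0.684
grasp_force: 0.0
```

Emit:
{"method": "drive_tool", "body": {
  "plan": [
    {"x": 0.6,"y": 0.8,"z": 0,"ax": 0,"ay": 0,"az": 0,"hand": 60},
    {"x": 1.2,"y": 1.6,"z": 0,"ax": 0,"ay": 0,"az": 0,"hand": 60},
    {"x": 1.8,"y": 2.4,"z": 0.3,"ax": 0,"ay": 0,"az": 0,"hand": 60},
    {"x": 2.4,"y": 3.2,"z": 0.8,"ax": 0,"ay": 0,"az": 0,"hand": 60},
    {"x": 2.7,"y": 3.64,"z": 1.5,"ax": 0,"ay": 0,"az": 0,"hand": 60},
    {"x": 2.7,"y": 3.64,"z": 2.2,"ax": 0,"ay": 0,"az": 0,"hand": 60},
    {"x": 2.7,"y": 3.64,"z": 2.2,"ax": 0,"ay": 0,"az": 0,"hand": 60},
    {"x": 2.7,"y": 3.64,"z": 2.2,"ax": 0,"ay": 0,"az": 0,"hand": 60}
  ]
}}

```text
clock: 5.65
eef_pos: [457.2, 287.0, 80.1]
tcp_rot: [-3.141, -0.001, 3.142]
contact_force: [1.1, 0.1, 0.7]
opening: 0.706
grasp_force: 0.0
```

```bash
python3 - <<'E'
from h import *
for n in ("side","top"):
    im=imaging.grab_frame(n);np.save(f"pics/{n}4.npy",im)
s=monitor.sense();print(s["clock"],s["eef_pos"])
a=np.load("pics/side4.npy")[120:340,240:400,::-1];b=np.load("pics/top4.npy")[160:280,160:340,::-1]
cv2.imwrite("pics/m4.png",np.hstack([cv2.resize(a,(400,550),interpolation=2),cv2.resize(b,(400,550),interpolation=2)]))
E
```

```text
5.75 [458.68695374 287.32536725  81.54020103]
```

View pics/m4.png

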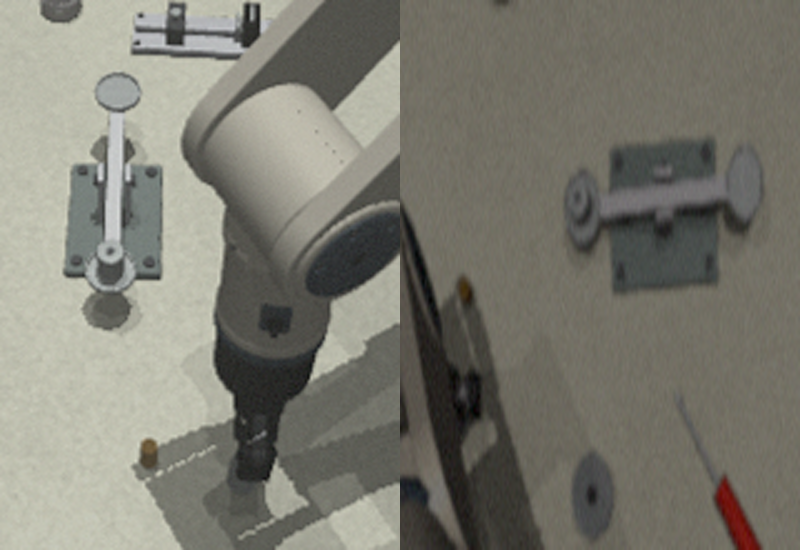

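Slug A stands upright on the left pan (side crop (110,260)) and the beam is down on the left. The gripper is above slug B.

Emit:
{"method": "drive_tool", "body": {
  "plan": [
    {"x": 0.03,"y": 0,"z": 0.5,"ax": 0,"ay": 0,"az": 0,"hand": 60},
    {"x": 0.03,"y": 0,"z": 1.0,"ax": 0,"ay": 0,"az": 0,"hand": 60},
    {"x": 0.03,"y": 0,"z": 1.4,"ax": 0,"ay": 0,"az": 0,"hand": 60},
    {"x": 0.03,"y": 0,"z": 1.4,"ax": 0,"ay": 0,"az": 0,"hand": 50},
    {"x": 0.03,"y": 0,"z": 1.4,"ax": 0,"ay": 0,"az": 0,"hand": 20},
    {"x": 0.03,"y": 0,"z": 1.4,"ax": 0,"ay": 0,"az": 0,"hand": 20},
    {"x": 0.03,"y": 0,"z": 1.4,"ax": 0,"ay": 0,"az": 0,"hand": 20},
    {"x": 0.03,"y": 0,"z": 1.4,"ax": 0,"ay": 0,"az": 0,"hand": 20}
  ]
}}

```text
clock: 6.55
eef_pos: [457.0, 287.5, 11.5]
tcp_rot: [3.14, 0.003, 3.141]
contact_force: [0.9, -3.1, 8.1]
opening: 0.294
grasp_force: 29.5
```

Emit:
{"method": "drive_tool", "body": {
  "plan": [
    {"x": 0,"y": 0,"z": -0.8,"ax": 0,"ay": 0,"az": 0,"hand": 20},
    {"x": 0,"y": 0,"z": -1.8,"ax": 0,"ay": 0,"az": 0,"hand": 20},
    {"x": -0.3,"y": -0.8,"z": -2.7,"ax": 0,"ay": 0,"az": 0,"hand": 20},
    {"x": -0.7,"y": -1.7,"z": -3.2,"ax": 0,"ay": 0,"az": 0,"hand": 20},
    {"x": -1.0,"y": -2.6,"z": -3.3,"ax": 0,"ay": 0,"az": 0,"hand": 20},
    {"x": -1.3,"y": -3.5,"z": -3.3,"ax": 0,"ay": 0,"az": 0,"hand": 20},
    {"x": -1.6,"y": -4.4,"z": -3.3,"ax": 0,"ay": 0,"az": 0,"hand": 20},
    {"x": -1.9,"y": -5.2,"z": -3.3,"ax": 0,"ay": 0,"az": 0,"hand": 20}
  ]
}}

```text
clock: 7.35
eef_pos: [550.8, 25.7, 176.2]
tcp_rot: [3.141, 0.002, 3.141]
contact_force: [0.9, 0.7, -1.7]
opening: 0.287
grasp_force: 30.3
```

Emit:
{"method": "drive_tool", "body": {
  "plan": [
    {"x": -0.3,"y": -0.8,"z": 0,"ax": 0,"ay": 0,"az": 0,"hand": 20},
    {"x": -0.6,"y": -1.6,"z": 0,"ax": 0,"ay": 0,"az": 0,"hand": 20},
    {"x": -0.9,"y": -2.3,"z": 0,"ax": 0,"ay": 0,"az": 0,"hand": 20},
    {"x": -1.03,"y": -2.86,"z": 0,"ax": 0,"ay": 0,"az": 0,"hand": 20},
    {"x": -1.03,"y": -2.86,"z": 0,"ax": 0,"ay": 0,"az": 0,"hand": 20},
    {"x": -1.03,"y": -2.86,"z": 0,"ax": 0,"ay": 0,"az": 0,"hand": 20}
  ]
}}

```text
clock: 7.95
eef_pos: [601.6, -115.8, 175.2]
tcp_rot: [3.141, 0.0, 3.14]
contact_force: [-0.1, 0.3, -1.9]
opening: 0.29
grasp_force: 30.3
```

```bash
python3 - <<'E'
from h import *
for n in ("side","top"):
    im=imaging.grab_frame(n);np.save(f"pics/{n}5.npy",im)
    s=monitor.sense();print(s["clock"],s["eef_pos"],s["qpos"],s["grasp_force"])
a=np.load("pics/side5.npy")[100:240,220:400,::-1];b=np.load("pics/top5.npy")[160:280,220:400,::-1]
cv2.imwrite("pics/m5.png",np.hstack([cv2.resize(a,(400,311),interpolation=2),cv2.resize(b,(400,311),interpolation=2)]))
E
```

```text
8.0 [ 601.47368724 -115.01766333  175.12404503] [-1.91593806e-01  3.90586039e-01  1.71306238e+00  4.12715262e-04
  1.03787568e+00 -1.76182905e+00] 30.34735143184662
8.05 [ 601.43106531 -114.59758258  175.03203011] [-1.90909214e-01  3.90583914e-01  1.71329800e+00  3.62383582e-04
  1.03778535e+00 -1.76192715e+00] 30.347651839256287
```

View pics/m5.png

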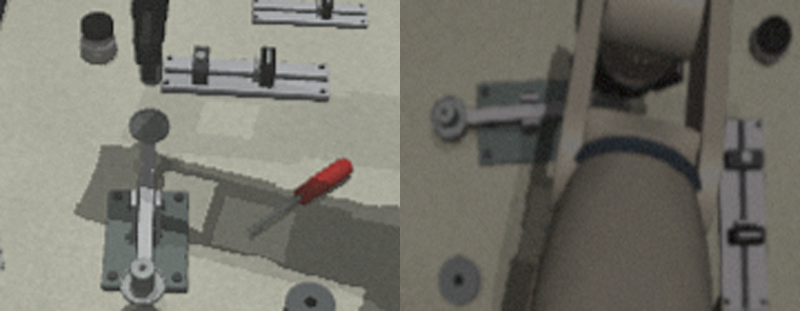

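The beam is down on the left with slug A upright at side crop (142,275), and the gripper hovers over the raised right pan at (149,125).

Emit:
{"method": "drive_tool", "body": {
  "plan": [
    {"x": -0.04,"y": -0.01,"z": 0.4,"ax": 0,"ay": 0,"az": 0,"hand": 20},
    {"x": -0.04,"y": -0.01,"z": 0.8,"ax": 0,"ay": 0,"az": 0,"hand": 20},
    {"x": -0.04,"y": -0.01,"z": 1.1,"ax": 0,"ay": 0,"az": 0,"hand": 20},
    {"x": -0.04,"y": -0.01,"z": 1.25,"ax": 0,"ay": 0,"az": 0,"hand": 20},
    {"x": -0.04,"y": -0.01,"z": 1.35,"ax": 0,"ay": 0,"az": 0,"hand": 20},
    {"x": -0.04,"y": -0.01,"z": 1.4,"ax": 0,"ay": 0,"az": 0,"hand": 20},
    {"x": -0.04,"y": -0.01,"z": 1.4,"ax": 0,"ay": 0,"az": 0,"hand": 20},
    {"x": -0.04,"y": -0.01,"z": 1.4,"ax": 0,"ay": 0,"az": 0,"hand": 20}
  ]
}}

```text
clock: 8.85
eef_pos: [604.2, -115.9, 105.3]
tcp_rot: [-3.141, 0.001, 3.141]
contact_force: [0.2, 0.7, -2.1]
opening: 0.291
grasp_force: 30.3
```

Emit:
{"method": "drive_tool", "body": {
  "plan": [
    {"x": 0,"y": 0,"z": 0.05,"ax": 0,"ay": 0,"az": 0,"hand": 20},
    {"x": 0,"y": 0,"z": 0.1,"ax": 0,"ay": 0,"az": 0,"hand": 20},
    {"x": 0,"y": 0,"z": 0.12,"ax": 0,"ay": 0,"az": 0,"hand": 20},
    {"x": 0,"y": 0,"z": 0.12,"ax": 0,"ay": 0,"az": 0,"hand": 20}
  ]
}}

```text
clock: 9.25
eef_pos: [603.8, -115.9, 98.6]
tcp_rot: [3.142, -0.0, 3.141]
contact_force: [0.2, -0.9, -0.1]
opening: 0.292
grasp_force: 30.4
```

Emit:
{"method": "drive_tool", "body": {
  "plan": [
    {"x": 0,"y": 0,"z": 0,"ax": 0,"ay": 0,"az": 0,"hand": 28},
    {"x": 0,"y": 0,"z": 0,"ax": 0,"ay": 0,"az": 0,"hand": 34},
    {"x": 0,"y": 0,"z": 0,"ax": 0,"ay": 0,"az": 0,"hand": 40},
    {"x": 0,"y": 0,"z": 0,"ax": 0,"ay": 0,"az": 0,"hand": 46},
    {"x": 0,"y": 0,"z": 0,"ax": 0,"ay": 0,"az": 0,"hand": 46},
    {"x": 0,"y": 0,"z": -0.3,"ax": 0,"ay": 0,"az": 0,"hand": 46},
    {"x": 0,"y": 0,"z": -1.0,"ax": 0,"ay": 0,"az": 0,"hand": 46},
    {"x": 0,"y": 0,"z": -1.8,"ax": 0,"ay": 0,"az": 0,"hand": 60}
  ]
}}

```text
clock: 10.05
eef_pos: [603.0, -115.7, 189.6]
tcp_rot: [3.141, -0.002, 3.141]
contact_force: [1.5, -0.5, 1.0]
opening: 0.693
grasp_force: 0.0
```

Emit:
{"method": "drive_tool", "body": {
  "plan": [
    {"x": 0.8,"y": 0,"z": 0,"ax": 0,"ay": 0,"az": 0,"hand": 60},
    {"x": 1.6,"y": 0,"z": 0,"ax": 0,"ay": 0,"az": 0,"hand": 60},
    {"x": 2.0,"y": 0,"z": 0,"ax": 0,"ay": 0,"az": 0,"hand": 60},
    {"x": 2.0,"y": 0,"z": 0,"ax": 0,"ay": 0,"az": 0,"hand": 60},
    {"x": 2.0,"y": 0,"z": 0,"ax": 0,"ay": 0,"az": 0,"hand": 60},
    {"x": 2.0,"y": 0,"z": 0,"ax": 0,"ay": 0,"az": 0,"hand": 60},
    {"x": 2.0,"y": 0,"z": 0,"ax": 0,"ay": 0,"az": 0,"hand": 60},
    {"x": 2.0,"y": 0,"z": 0,"ax": 0,"ay": 0,"az": 0,"hand": 60}
  ]
}}

```text
clock: 10.85
eef_pos: [504.4, -115.8, 188.5]
tcp_rot: [3.142, -0.0, 3.142]
contact_force: [0.3, -0.8, -0.0]
opening: 0.704
grasp_force: 0.0
```

Emit:
{"method": "drive_tool", "body": {
  "plan": [
    {"x": 0,"y": 0,"z": 0,"ax": 0,"ay": 0,"az": 0,"hand": 60},
    {"x": 0,"y": 0,"z": 0,"ax": 0,"ay": 0,"az": 0,"hand": 60},
    {"x": 0,"y": 0,"z": 0,"ax": 0,"ay": 0,"az": 0,"hand": 60},
    {"x": 0,"y": 0,"z": 0,"ax": 0,"ay": 0,"az": 0,"hand": 60},
    {"x": 0,"y": 0,"z": 0,"ax": 0,"ay": 0,"az": 0,"hand": 60},
    {"x": 0,"y": 0,"z": 0,"ax": 0,"ay": 0,"az": 0,"hand": 60}
  ]
}}

```text
clock: 11.45
eef_pos: [503.8, -115.8, 188.7]
tcp_rot: [-3.142, 0.0, 3.141]
contact_force: [-0.1, -0.4, -1.3]
opening: 0.701
grasp_force: 0.0
```

```bash
python3 - <<'E'
from h import *
for n in ("side","top"):
    im=imaging.grab_frame(n);np.save(f"pics/{n}6.npy",im)
s=monitor.sense();print(s["clock"],s["eef_pos"])
a=np.load("pics/side6.npy")[100:250,230:390,::-1];b=np.load("pics/top6.npy")[170:290,220:400,::-1]
cv2.imwrite("pics/m6.png",np.hstack([cv2.resize(a,(480,450),interpolation=2),cv2.resize(b,(320,450),interpolation=2)]))
E
```

```text
11.55 [ 503.82332954 -115.83527876  188.69770147]
```

View pics/m6.png

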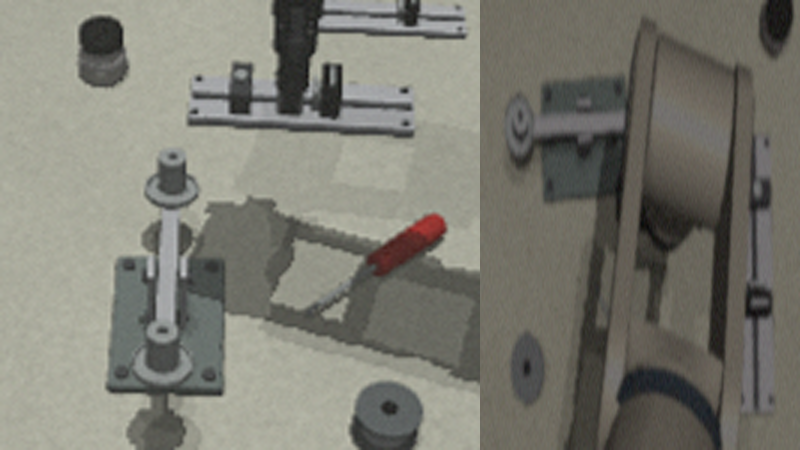

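Both slugs stand. The left pan moved up in the side picture (row 228 to 221) and the right pan moved down (row 156 to 163), so the right side dropped. Slug B on the right pan is the heavier one; its top is at side crop (171,157).

```bash
python3 - <<'E'
from h import *
np.set_printoptions(precision=1,suppress=True)
print("slugB top",plane("side",(287,152.6),100)," A top",plane("side",(230+163/3,100+328/3),126))
f,n=plane("top",(372.9,206),12),plane("top",(374.9,280),12);d=(f-n)/np.linalg.norm(f-n);o=f-95*d
print("clamp",f,n,np.linalg.norm(f-n),np.degrees(np.arctan2(d[1],d[0])),"origin",o)
# side view corners from m6 crop (3x, origin 230,100): far-end mid, near-end mid
V=lambda x,y:(230+x/3,100+y/3)
# left end (far x): (190,78),(189,124); right end (near x): (412,84),(412,133 incl 12mm side)
for c in [(190,78),(189,119),(412,85),(413,127)]: print(plane("side",V(*c),12))
# jaw back & stop face tops (top view m1 crop origin 353,199, 5x, X offset 300)
Tm=lambda x,y:(353+(x-300)/5,199+y/5)
print("jaw near/far edge z46",plane("top",Tm(415,280),46),plane("top",Tm(415,240),46),"stop near edge z38",plane("top",Tm(410,131),38))
E
```

```text
slugB top [ 603.2 -114.3  100. ]  A top [590.7  99.4 126. ]
clamp [ 598.7 -301.4   12. ] [ 368.9 -300.6   12. ] 229.85532065031126 -0.19818460199305832 origin [ 503.7 -301.1   12. ]
[ 601.8 -322.3   12. ]
[ 598.  -260.3   12. ]
[ 372.1 -330.2   12. ]
[ 372.7 -267.2   12. ]
jaw near/far edge z46 [ 442.8 -298.7   46. ] [ 466.9 -299.4   46. ] stop near edge z38 [ 534.3 -300.3   38. ]
```

Emit:
{"method": "drive_tool", "body": {
  "plan": [
    {"x": -0.7,"y": 0,"z": 0,"ax": 0,"ay": 0,"az": 0,"hand": 50},
    {"x": -1.5,"y": 0,"z": 0,"ax": -0.6,"ay": 0,"az": 0,"hand": 46},
    {"x": -2.0,"y": -0.06,"z": 0.3,"ax": -1.15,"ay": 0,"az": 0,"hand": 46},
    {"x": -2.0,"y": -0.06,"z": 0.8,"ax": -1.15,"ay": 0,"az": 0,"hand": 46},
    {"x": -2.0,"y": -0.06,"z": 0.9,"ax": -1.15,"ay": 0,"az": 0,"hand": 46},
    {"x": -2.0,"y": -0.06,"z": 0.9,"ax": -1.15,"ay": 0,"az": 0,"hand": 46}
  ]
}}

```text
clock: 12.15
eef_pos: [602.6, -118.6, 142.7]
tcp_rot: [3.021, -0.003, 3.141]
contact_force: [-0.4, 0.4, 0.1]
opening: 0.537
grasp_force: 0.0
```

Emit:
{"method": "drive_tool", "body": {
  "plan": [
    {"x": 0,"y": -0.05,"z": 0.5,"ax": 0,"ay": 0,"az": 0,"hand": 46},
    {"x": 0,"y": -0.12,"z": 0.9,"ax": 0,"ay": 0,"az": 0,"hand": 46},
    {"x": 0,"y": -0.12,"z": 1.2,"ax": 0,"ay": 0,"az": 0,"hand": 46},
    {"x": 0,"y": -0.12,"z": 1.3,"ax": 0,"ay": 0,"az": 0,"hand": 46},
    {"x": 0,"y": -0.12,"z": 1.3,"ax": 0,"ay": 0,"az": 0,"hand": 46}
  ]
}}

```text
clock: 12.65
eef_pos: [603.6, -116.7, 78.6]
tcp_rot: [3.021, -0.0, -3.141]
contact_force: [0.3, 0.1, -0.3]
opening: 0.537
grasp_force: 0.0
```

```bash
python3 - <<'E'
from h import *
im=imaging.grab_frame("side")[120:220,240:340,::-1]
s=monitor.sense();print(s["clock"],s["eef_pos"],s["contact_force"])
cv2.imwrite("pics/m7.png",cv2.resize(im,(500,500),interpolation=2))
E
```

```text
12.7 [ 604.12663615 -116.86679331   79.14608353] [ 0.29101044 -0.45492202 -0.48935855]
```

View pics/m7.png

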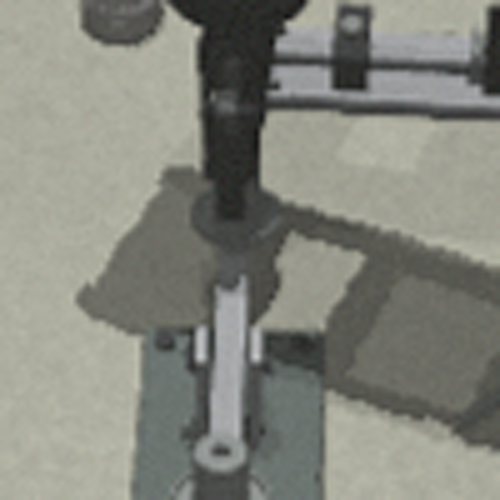

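The fingers straddle slug B over the pan at crop (235,200), and nothing is touched. I close gently and lift.

Emit:
{"method": "drive_tool", "body": {
  "plan": [
    {"x": 0,"y": 0,"z": 0,"ax": 0,"ay": 0,"az": 0,"hand": 34},
    {"x": 0,"y": 0,"z": -0.01,"ax": 0,"ay": 0,"az": 0,"hand": 29},
    {"x": 0,"y": 0,"z": -0.02,"ax": 0,"ay": 0,"az": 0,"hand": 26},
    {"x": 0,"y": 0,"z": -0.03,"ax": 0,"ay": 0,"az": 0,"hand": 23},
    {"x": 0,"y": 0,"z": -0.04,"ax": 0,"ay": 0,"az": 0,"hand": 20},
    {"x": 0,"y": 0,"z": -0.05,"ax": 0,"ay": 0,"az": 0,"hand": 20},
    {"x": 0,"y": 0,"z": -0.06,"ax": 0,"ay": 0,"az": 0,"hand": 20},
    {"x": 0,"y": 0,"z": -0.1,"ax": 0,"ay": 0,"az": 0,"hand": 20}
  ],
  "grip_force": 20
}}

```text
clock: 13.5
eef_pos: [603.5, -117.4, 83.2]
tcp_rot: [3.021, -0.001, 3.141]
contact_force: [0.2, 0.2, -0.7]
opening: 0.293
grasp_force: 20.6
```

Emit:
{"method": "drive_tool", "body": {
  "plan": [
    {"x": 0,"y": 0.02,"z": -0.2,"ax": 0,"ay": 0,"az": 0,"hand": 20},
    {"x": 0,"y": 0.06,"z": -0.5,"ax": 0,"ay": 0,"az": 0,"hand": 20},
    {"x": 0,"y": 0.12,"z": -1.0,"ax": 0.2,"ay": 0,"az": 0,"hand": 20},
    {"x": 0,"y": 0.2,"z": -1.7,"ax": 0.6,"ay": 0,"az": 0,"hand": 20},
    {"x": 0.4,"y": -0.5,"z": -1.8,"ax": 1.15,"ay": 0,"az": 0,"hand": 20},
    {"x": 0.8,"y": -1.2,"z": -1.9,"ax": 1.15,"ay": 0,"az": 0,"hand": 20},
    {"x": 1.2,"y": -2.0,"z": -2.0,"ax": 1.15,"ay": 0,"az": 0,"hand": 20},
    {"x": 1.6,"y": -2.7,"z": -2.1,"ax": 1.15,"ay": 0,"az": 0,"hand": 20}
  ]
}}

```text
clock: 14.3
eef_pos: [523.2, -265.6, 173.1]
tcp_rot: [-3.141, 0.001, -3.141]
contact_force: [0.0, -0.0, -2.1]
opening: 0.294
grasp_force: 20.6
```

Emit:
{"method": "drive_tool", "body": {
  "plan": [
    {"x": 0,"y": 0,"z": 0,"ax": 0,"ay": 0,"az": 0,"hand": 20},
    {"x": 0,"y": 0,"z": 0,"ax": 0,"ay": 0,"az": 0,"hand": 20},
    {"x": 0,"y": 0,"z": 0,"ax": 0,"ay": 0,"az": 0,"hand": 20}
  ]
}}

```text
clock: 14.6
eef_pos: [524.2, -263.7, 172.1]
tcp_rot: [-3.142, 0.001, 3.141]
contact_force: [0.6, 0.2, -1.5]
opening: 0.293
grasp_force: 20.6
```

Emit:
{"method": "drive_tool", "body": {
  "plan": [
    {"x": 0.41,"y": -0.7,"z": 0.3,"ax": 0,"ay": 0,"az": 0,"hand": 20},
    {"x": 0.41,"y": -0.7,"z": 1.0,"ax": 0,"ay": 0,"az": 0,"hand": 20},
    {"x": 0.41,"y": -0.7,"z": 1.7,"ax": 0,"ay": 0,"az": 0,"hand": 20},
    {"x": 0.41,"y": -0.7,"z": 2.1,"ax": 0,"ay": 0,"az": 0,"hand": 20},
    {"x": 0.41,"y": -0.7,"z": 2.1,"ax": 0,"ay": 0,"az": 0,"hand": 20},
    {"x": 0.41,"y": -0.7,"z": 2.1,"ax": 0,"ay": 0,"az": 0,"hand": 20}
  ]
}}

```text
clock: 15.2
eef_pos: [504.0, -298.5, 66.8]
tcp_rot: [3.141, -0.0, -3.141]
contact_force: [0.4, 0.1, -0.9]
opening: 0.293
grasp_force: 20.6
```

```bash
python3 - <<'E'
from h import *
for n in ("side","top"):
    im=imaging.grab_frame(n);np.save(f"pics/{n}8.npy",im)
s=monitor.sense();print(s["clock"],s["eef_pos"],s["contact_force"])
a=np.load("pics/side8.npy")[70:240,250:390,::-1];b=np.load("pics/top8.npy")[170:290,220:400,::-1]
cv2.imwrite("pics/m8.png",np.hstack([cv2.resize(a,(480,583),interpolation=2),cv2.resize(b,(320,583),interpolation=2)]))
E
```

```text
15.3 [ 504.64498193 -299.29984375   67.93795468] [-0.4629607   0.34606805 -2.94495719]
```

View pics/m8.png

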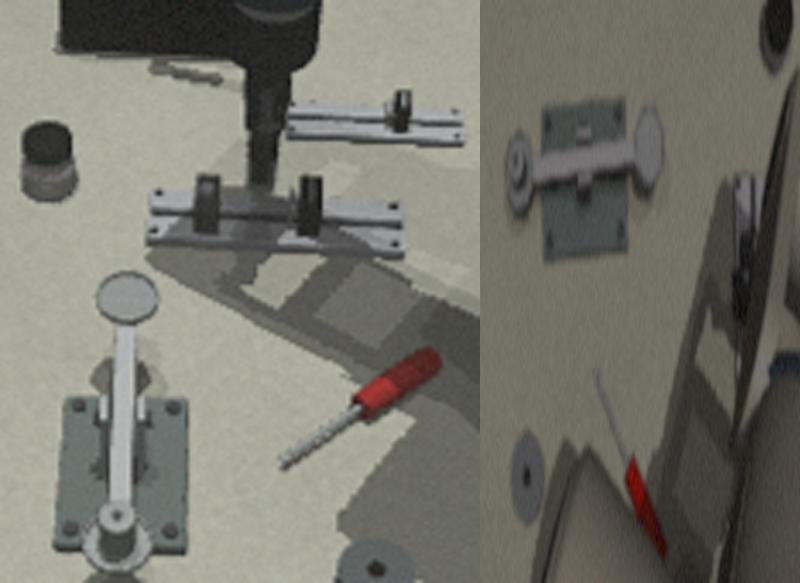

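Slug A is still upright on the left pan (crop (118,530)). The gripper with slug B is centred over the clamp between stop (207,205) and jaw (312,205). I lower it by feel.

Emit:
{"method": "drive_tool", "body": {
  "plan": [
    {"x": 0,"y": 0,"z": 0.3,"ax": 0,"ay": 0,"az": 0,"hand": 20},
    {"x": 0,"y": 0,"z": 0.6,"ax": 0,"ay": 0,"az": 0,"hand": 20},
    {"x": 0,"y": 0,"z": 0.7,"ax": 0,"ay": 0,"az": 0,"hand": 20},
    {"x": 0,"y": 0,"z": 0.7,"ax": 0,"ay": 0,"az": 0,"hand": 20},
    {"x": 0,"y": 0,"z": 0.7,"ax": 0,"ay": 0,"az": 0,"hand": 20}
  ]
}}

```text
clock: 15.8
eef_pos: [503.1, -299.2, 31.1]
tcp_rot: [3.141, -0.001, 3.141]
contact_force: [-0.3, -0.2, -1.2]
opening: 0.292
grasp_force: 20.7
```

Emit:
{"method": "drive_tool", "body": {
  "plan": [
    {"x": 0,"y": 0,"z": 0.03,"ax": 0,"ay": 0,"az": 0,"hand": 20},
    {"x": 0,"y": 0,"z": 0.06,"ax": 0,"ay": 0,"az": 0,"hand": 20},
    {"x": 0,"y": 0,"z": 0.06,"ax": 0,"ay": 0,"az": 0,"hand": 20}
  ]
}}

```text
clock: 16.1
eef_pos: [503.6, -299.4, 28.8]
tcp_rot: [-3.141, 0.001, 3.141]
contact_force: [-0.3, -0.5, 1.3]
opening: 0.287
grasp_force: 20.8
```

Emit:
{"method": "drive_tool", "body": {
  "plan": [
    {"x": 0,"y": 0,"z": 0.03,"ax": 0,"ay": 0,"az": 0,"hand": 20},
    {"x": 0,"y": 0,"z": 0.04,"ax": 0,"ay": 0,"az": 0,"hand": 20},
    {"x": 0,"y": 0,"z": 0.04,"ax": 0,"ay": 0,"az": 0,"hand": 20}
  ]
}}

```text
clock: 16.4
eef_pos: [503.8, -299.7, 28.5]
tcp_rot: [-3.141, 0.001, 3.141]
contact_force: [-5.7, 3.5, 20.3]
opening: 0.294
grasp_force: 22.7
```

Contact with the bed came at a TCP height of 28.6. I ease off, release and raise.

Emit:
{"method": "drive_tool", "body": {
  "plan": [
    {"x": 0,"y": 0,"z": -0.03,"ax": 0,"ay": 0,"az": 0,"hand": 20},
    {"x": 0,"y": 0,"z": -0.03,"ax": 0,"ay": 0,"az": 0,"hand": 27},
    {"x": 0,"y": 0,"z": -0.03,"ax": 0,"ay": 0,"az": 0,"hand": 34},
    {"x": 0,"y": 0,"z": -0.03,"ax": 0,"ay": 0,"az": 0,"hand": 46},
    {"x": 0,"y": 0,"z": -0.1,"ax": 0,"ay": 0,"az": 0,"hand": 46},
    {"x": 0,"y": 0,"z": -0.5,"ax": 0,"ay": 0,"az": 0,"hand": 46},
    {"x": 0,"y": 0,"z": -1.3,"ax": 0,"ay": 0,"az": 0,"hand": 46},
    {"x": 0,"y": 0,"z": -2.0,"ax": 0,"ay": 0,"az": 0,"hand": 46}
  ]
}}

```text
clock: 17.2
eef_pos: [503.0, -299.0, 127.4]
tcp_rot: [3.141, -0.001, 3.141]
contact_force: [1.2, -0.7, -0.6]
opening: 0.539
grasp_force: 0.0
```

Emit:
{"method": "drive_tool", "body": {
  "plan": [
    {"x": 0.8,"y": 0,"z": 0,"ax": 0,"ay": 0,"az": 0,"hand": 20},
    {"x": 1.6,"y": 0,"z": 0,"ax": 0,"ay": 0,"az": 0,"hand": 0},
    {"x": 1.8,"y": 0,"z": 0,"ax": 0,"ay": 0,"az": 0,"hand": 0},
    {"x": 1.8,"y": 0,"z": 0.6,"ax": 0,"ay": 0,"az": 0,"hand": 0},
    {"x": 1.8,"y": 0,"z": 1.3,"ax": 0,"ay": 0,"az": 0,"hand": 0},
    {"x": 1.8,"y": 0,"z": 1.8,"ax": 0,"ay": 0,"az": 0,"hand": 0},
    {"x": 1.8,"y": 0,"z": 2.04,"ax": 0,"ay": 0,"az": 0,"hand": 0},
    {"x": 1.8,"y": 0,"z": 2.04,"ax": 0,"ay": 0,"az": 0,"hand": 0}
  ]
}}

```text
clock: 18.0
eef_pos: [412.7, -298.7, 23.1]
tcp_rot: [3.14, -0.002, 3.141]
contact_force: [-0.8, -0.7, 0.5]
opening: 0.003
grasp_force: 0.0
```

```bash
cat > f.py <<'E'
from h import *
F=[];P=[]
for i in range(6):
    imaging.grab_frame("side");s=monitor.sense();F.append(s["contact_force"]);P.append(s["eef_pos"])
np.set_printoptions(precision=2,suppress=True);print(s["clock"],np.mean(F,0),np.std(F,0),P[-1])
E
python3 f.py
python3 - <<'E'
from h import *
np.set_printoptions(precision=1,suppress=True)
# slug B check in side view: brightish grey top at z=48
im=imaging.grab_frame("side");np.save("pics/side9.npy",im);p=proj("side",(503.6,-299,48)).round().astype(int);print(p)
print(im[p[1]-8:p[1]+16:2,p[0]-12:p[0]+13:2].sum(2)//3)
E
```

```text
18.3 [-0.02  0.13 -0.07] [0.48 0.24 0.26] [ 414.05 -299.7    25.54]
[325 124]
[[165 165 165 169 167 169 164 166 164 165 161 166 162]
 [170 165 168 166 167 171 163 160 162 163 162 162 162]
 [145 171 169 164 166 168 168 165 163 167 171 167 171]
 [ 72 164 170 168 167 158 153 151 161 161 167 157  96]
 [ 72 172 167 162 149 149  94 119 148 165 158 156  96]
 [ 63 171 167 169 131 134 150 148 110 162 168 120  85]
 [ 73 164 163 165 115  67  75  68  82 165 168  87  59]
 [ 76 168 168 168 111  67  72  65  76 167 168 102  45]
 [ 50  94  90  99  79  71  68  64  78 118 129  66  47]
 [ 87 151 152 151 106  70  67  68  69  67  57  56  45]
 [104 169 167 166 156 137 111 135 131 107 106  84  38]
 [134 168 167 169 167 170 175 144 110 105 106 110  62]]
```

Slug B stands upright in the clamp at the predicted pixel (325,124). I push the jaw.

Emit:
{"method": "drive_tool", "body": {
  "plan": [
    {"x": -0.15,"y": 0,"z": 0,"ax": 0,"ay": 0,"az": 0,"hand": 0},
    {"x": -0.25,"y": 0,"z": 0,"ax": 0,"ay": 0,"az": 0,"hand": 0},
    {"x": -0.32,"y": 0,"z": 0,"ax": 0,"ay": 0,"az": 0,"hand": 0},
    {"x": -0.4,"y": 0,"z": 0,"ax": 0,"ay": 0,"az": 0,"hand": 0},
    {"x": -0.48,"y": 0,"z": 0,"ax": 0,"ay": 0,"az": 0,"hand": 0},
    {"x": -0.56,"y": 0,"z": 0,"ax": 0,"ay": 0,"az": 0,"hand": 0},
    {"x": -0.62,"y": 0,"z": 0,"ax": 0,"ay": 0,"az": 0,"hand": 0},
    {"x": -0.66,"y": 0,"z": 0,"ax": 0,"ay": 0,"az": 0,"hand": 0}
  ]
}}

```text
clock: 19.15
eef_pos: [445.4, -299.0, 24.3]
tcp_rot: [3.141, -0.002, -3.141]
contact_force: [-7.0, -2.7, 5.2]
opening: 0.001
grasp_force: 3.1
```

```bash
python3 f.py
```

```text
19.45 [-4.92 -1.34  3.03] [0.8  0.73 0.38] [ 445.61 -299.04   24.26]
```

Emit:
{"method": "drive_tool", "body": {
  "plan": [
    {"x": -0.05,"y": 0,"z": 0,"ax": 0,"ay": 0,"az": 0,"hand": 0},
    {"x": -0.1,"y": 0,"z": 0,"ax": 0,"ay": 0,"az": 0,"hand": 0},
    {"x": -0.14,"y": 0,"z": 0,"ax": 0,"ay": 0,"az": 0,"hand": 0},
    {"x": -0.18,"y": 0,"z": 0,"ax": 0,"ay": 0,"az": 0,"hand": 0},
    {"x": -0.22,"y": 0,"z": 0,"ax": 0,"ay": 0,"az": 0,"hand": 0},
    {"x": -0.26,"y": 0,"z": 0,"ax": 0,"ay": 0,"az": 0,"hand": 0}
  ]
}}

```text
clock: 20.05
eef_pos: [458.1, -299.0, 24.2]
tcp_rot: [3.141, -0.002, 3.142]
contact_force: [-7.2, -1.8, 4.6]
opening: -0.001
grasp_force: 3.8
```

Emit:
{"method": "drive_tool", "body": {
  "plan": [
    {"x": -0.02,"y": 0,"z": 0,"ax": 0,"ay": 0,"az": 0,"hand": 0},
    {"x": -0.04,"y": 0,"z": 0,"ax": 0,"ay": 0,"az": 0,"hand": 0},
    {"x": -0.06,"y": 0,"z": 0,"ax": 0,"ay": 0,"az": 0,"hand": 0}
  ]
}}

```text
clock: 20.35
eef_pos: [461.1, -299.0, 24.2]
tcp_rot: [3.141, -0.002, 3.142]
contact_force: [-6.4, -2.0, 4.3]
opening: -0.001
grasp_force: 3.7
```

Emit:
{"method": "drive_tool", "body": {
  "plan": [
    {"x": -0.02,"y": 0,"z": 0,"ax": 0,"ay": 0,"az": 0,"hand": 0},
    {"x": -0.04,"y": 0,"z": 0,"ax": 0,"ay": 0,"az": 0,"hand": 0}
  ]
}}

```text
clock: 20.55
eef_pos: [463.1, -299.0, 24.2]
tcp_rot: [3.141, -0.002, 3.142]
contact_force: [-7.0, -1.9, 4.9]
opening: -0.004
grasp_force: 3.7
```

Emit:
{"method": "drive_tool", "body": {
  "plan": [
    {"x": -0.01,"y": 0,"z": 0,"ax": 0,"ay": 0,"az": 0,"hand": 0},
    {"x": -0.02,"y": 0,"z": 0,"ax": 0,"ay": 0,"az": 0,"hand": 0}
  ]
}}

```text
clock: 20.75
eef_pos: [464.1, -299.0, 24.2]
tcp_rot: [3.141, -0.002, 3.142]
contact_force: [-7.4, -2.2, 4.3]
opening: -0.0
grasp_force: 3.7
```

Emit:
{"method": "drive_tool", "body": {
  "plan": [
    {"x": -0.01,"y": 0,"z": 0,"ax": 0,"ay": 0,"az": 0,"hand": 0},
    {"x": -0.02,"y": 0,"z": 0,"ax": 0,"ay": 0,"az": 0,"hand": 0}
  ]
}}

```text
clock: 20.95
eef_pos: [465.1, -299.0, 24.3]
tcp_rot: [3.141, -0.002, 3.142]
contact_force: [-7.0, -1.9, 4.2]
opening: 0.002
grasp_force: 3.7
```

Emit:
{"method": "drive_tool", "body": {
  "plan": [
    {"x": -0.01,"y": 0,"z": 0,"ax": 0,"ay": 0,"az": 0,"hand": 0},
    {"x": -0.02,"y": 0,"z": 0,"ax": 0,"ay": 0,"az": 0,"hand": 0}
  ]
}}

```text
clock: 21.15
eef_pos: [466.0, -299.0, 24.2]
tcp_rot: [3.141, -0.002, 3.142]
contact_force: [-7.3, -1.4, 3.6]
opening: 0.002
grasp_force: 3.7
```

Emit:
{"method": "drive_tool", "body": {
  "plan": [
    {"x": -0.01,"y": 0,"z": 0,"ax": 0,"ay": 0,"az": 0,"hand": 0},
    {"x": -0.02,"y": 0,"z": 0,"ax": 0,"ay": 0,"az": 0,"hand": 0}
  ]
}}

```text
clock: 21.35
eef_pos: [467.0, -299.0, 24.2]
tcp_rot: [3.141, -0.002, 3.142]
contact_force: [-6.4, -2.6, 5.1]
opening: 0.001
grasp_force: 3.7
```

Emit:
{"method": "drive_tool", "body": {
  "plan": [
    {"x": -0.01,"y": 0,"z": 0,"ax": 0,"ay": 0,"az": 0,"hand": 0},
    {"x": -0.02,"y": 0,"z": 0,"ax": 0,"ay": 0,"az": 0,"hand": 0}
  ]
}}

```text
clock: 21.55
eef_pos: [468.0, -299.0, 24.2]
tcp_rot: [3.141, -0.002, 3.142]
contact_force: [-7.8, -2.1, 2.9]
opening: -0.0
grasp_force: 3.7
```

Emit:
{"method": "drive_tool", "body": {
  "plan": [
    {"x": -0.01,"y": 0,"z": 0,"ax": 0,"ay": 0,"az": 0,"hand": 0},
    {"x": -0.02,"y": 0,"z": 0,"ax": 0,"ay": 0,"az": 0,"hand": 0}
  ]
}}

```text
clock: 21.75
eef_pos: [469.0, -299.0, 24.2]
tcp_rot: [3.141, -0.002, 3.141]
contact_force: [-7.1, -2.8, 5.2]
opening: -0.002
grasp_force: 3.7
```

Emit:
{"method": "drive_tool", "body": {
  "plan": [
    {"x": -0.01,"y": 0,"z": 0,"ax": 0,"ay": 0,"az": 0,"hand": 0},
    {"x": -0.02,"y": 0,"z": 0,"ax": 0,"ay": 0,"az": 0,"hand": 0}
  ]
}}

```text
clock: 21.95
eef_pos: [470.0, -299.0, 24.2]
tcp_rot: [3.141, -0.002, 3.141]
contact_force: [-8.2, -2.9, 5.2]
opening: 0.002
grasp_force: 3.7
```

Emit:
{"method": "drive_tool", "body": {
  "plan": [
    {"x": -0.01,"y": 0,"z": 0,"ax": 0,"ay": 0,"az": 0,"hand": 0},
    {"x": -0.02,"y": 0,"z": 0,"ax": 0,"ay": 0,"az": 0,"hand": 0}
  ]
}}

```text
clock: 22.15
eef_pos: [471.0, -299.0, 24.2]
tcp_rot: [3.141, -0.002, 3.141]
contact_force: [-7.6, -2.4, 4.3]
opening: -0.002
grasp_force: 3.7
```

Emit:
{"method": "drive_tool", "body": {
  "plan": [
    {"x": -0.01,"y": 0,"z": 0,"ax": 0,"ay": 0,"az": 0,"hand": 0},
    {"x": -0.02,"y": 0,"z": 0,"ax": 0,"ay": 0,"az": 0,"hand": 0}
  ]
}}

```text
clock: 22.35
eef_pos: [472.0, -299.0, 24.2]
tcp_rot: [3.141, -0.002, 3.141]
contact_force: [-6.8, -2.2, 4.7]
opening: 0.001
grasp_force: 3.7
```

Emit:
{"method": "drive_tool", "body": {
  "plan": [
    {"x": -0.01,"y": 0,"z": 0,"ax": 0,"ay": 0,"az": 0,"hand": 0},
    {"x": -0.02,"y": 0,"z": 0,"ax": 0,"ay": 0,"az": 0,"hand": 0}
  ]
}}

```text
clock: 22.55
eef_pos: [473.0, -299.0, 24.2]
tcp_rot: [3.141, -0.002, 3.142]
contact_force: [-6.9, -1.1, 3.7]
opening: -0.003
grasp_force: 3.7
```

```bash
python3 f.py; python3 - <<'E'
from h import *
np.set_printoptions(precision=1,suppress=True,linewidth=200)
im=imaging.grab_frame("side").astype(int).sum(2)//3
p=proj("side",(515,-299,40)).round().astype(int);print(p)
print(im[p[1]-10:p[1]+14:2,p[0]-24:p[0]+26:2])
E
```

```text
22.85 [-6.81 -1.74  4.31] [0.42 0.22 0.47] [ 473.12 -299.02   24.23]
[321 126]
[[172 167 168 166 164 168 166 171 164 164 168 169 165 167 154 153 155  76  36  43  59  43  42 133 152]
 [167 173 171 165 169 170 170 164 166 165 167 168 167 160 150 150 153 119  42  49  57  50  35 145 152]
 [169 170 175 167 167 144 135 154 144 166 169 167 153 155 139  96 105 115  39  48  58  53  80 151 150]
 [167 167 165 169 164 112  65  64  67 159 101 110 128 155 102  36  53  42  42  46  46  39  99 152 147]
 [166 170 170 169 168 104 148 148  74 101  74  67  91 122  62  38  47  38  42  41  36  30 135 151 151]
 [117 167 164 164 166  96  88  85  72  78  96  95  81  93  59  38  59  43  48  41  42  83 156 154 153]
 [168 166 166 167 171  73  73  74  69  67  66  66  66  87  53  38  46  41  49  44  41  74  81  89 130]
 [139 140 153 156 172  73  74  60  58  67  67  69  66  81  50  41  39  46  48  39  45  72  73  73  68]
 [ 65  68  59  68  67  53  47  55  44  69  69  67  67  63  47  37  36  46  53  56  61  69  78  80  73]
 [170 169 169 168 164  44  49  48  60  72  67  68  71  65  46  40  42  43  52  49  44  46  45  43  45]
 [165 163 163 166 170  42  52  48  66 105  87  83 100  80  44  33  38  70  77  74  77  80  85  81  77]
 [176 167 174 173 178 117  79  76  80 106 104 107 108 109  84  78  77  72  71  74  72  82  87 123 149]]
```

Emit:
{"method": "drive_tool", "body": {
  "plan": [
    {"x": -0.01,"y": 0,"z": 0,"ax": 0,"ay": 0,"az": 0,"hand": 0},
    {"x": -0.02,"y": 0,"z": 0,"ax": 0,"ay": 0,"az": 0,"hand": 0}
  ]
}}

```text
clock: 23.1
eef_pos: [473.8, -299.0, 24.2]
tcp_rot: [3.141, -0.003, -3.142]
contact_force: [-9.0, -2.5, 5.6]
opening: 0.004
grasp_force: 4.4
```

Emit:
{"method": "drive_tool", "body": {
  "plan": [
    {"x": -0.01,"y": 0,"z": 0,"ax": 0,"ay": 0,"az": 0,"hand": 0},
    {"x": -0.02,"y": 0,"z": 0,"ax": 0,"ay": 0,"az": 0,"hand": 0}
  ]
}}

```text
clock: 23.3
eef_pos: [474.4, -299.0, 24.2]
tcp_rot: [3.141, -0.003, -3.141]
contact_force: [-11.8, -2.7, 7.5]
opening: 0.006
grasp_force: 5.5
```

Emit:
{"method": "drive_tool", "body": {
  "plan": [
    {"x": -0.01,"y": 0,"z": 0,"ax": 0,"ay": 0,"az": 0,"hand": 0},
    {"x": -0.02,"y": 0,"z": 0,"ax": 0,"ay": 0,"az": 0,"hand": 0}
  ]
}}

```text
clock: 23.5
eef_pos: [474.9, -298.9, 24.2]
tcp_rot: [3.14, -0.004, -3.141]
contact_force: [-13.5, -3.3, 8.4]
opening: 0.003
grasp_force: 6.5
```

```bash
python3 f.py
```

```text
23.8 [-11.56  -3.31   7.75] [0.48 0.34 0.35] [ 474.94 -298.96   24.2 ]
```

Emit:
{"method": "drive_tool", "body": {
  "plan": [
    {"x": -0.01,"y": 0,"z": 0,"ax": 0,"ay": 0,"az": 0,"hand": 0},
    {"x": -0.02,"y": 0,"z": 0,"ax": 0,"ay": 0,"az": 0,"hand": 0}
  ]
}}

```text
clock: 24.0
eef_pos: [475.5, -298.9, 24.2]
tcp_rot: [3.14, -0.005, -3.141]
contact_force: [-14.2, -3.9, 10.0]
opening: -0.005
grasp_force: 7.5
```

```bash
python3 f.py
```

```text
24.3 [-14.15  -4.15   9.74] [0.34 0.28 0.28] [ 475.52 -298.95   24.22]
```

The push is 14.2 N against a sliding baseline of 6.8 N, so the pad bears with about 7.4 N. I back off gently.

Emit:
{"method": "drive_tool", "body": {
  "plan": [
    {"x": 0.03,"y": 0,"z": 0,"ax": 0,"ay": 0,"az": 0,"hand": 0},
    {"x": 0.08,"y": 0,"z": 0,"ax": 0,"ay": 0,"az": 0,"hand": 0},
    {"x": 0.2,"y": 0,"z": 0,"ax": 0,"ay": 0,"az": 0,"hand": 0},
    {"x": 0.5,"y": 0,"z": 0,"ax": 0,"ay": 0,"az": 0,"hand": 0},
    {"x": 0.8,"y": 0,"z": -0.3,"ax": 0,"ay": 0,"az": 0,"hand": 0},
    {"x": 0.8,"y": 0,"z": -1.2,"ax": 0,"ay": 0,"az": 0,"hand": 0},
    {"x": 0.8,"y": 0,"z": -2.1,"ax": 0,"ay": 0,"az": 0,"hand": 0},
    {"x": 0.8,"y": 0,"z": -2.5,"ax": 0,"ay": 0,"az": 0,"hand": 0}
  ]
}}

```text
clock: 25.1
eef_pos: [438.7, -300.1, 153.0]
tcp_rot: [-3.139, 0.004, 3.141]
contact_force: [0.1, 0.2, -0.5]
opening: 0.0
grasp_force: 0.0
```

```bash
python3 - <<'E'
from h import *
np.set_printoptions(linewidth=200)
im=imaging.grab_frame("side").astype(int).sum(2)//3
p=proj("side",(515,-299,40)).round().astype(int)
print(im[p[1]-10:p[1]+14:2,p[0]-24:p[0]+26:2])
p=proj("side",(591,104,82)).round().astype(int);print(p)
print(im[p[1]-10:p[1]+14:2,p[0]-16:p[0]+18:2])
s=monitor.sense();print(s["clock"],s["eef_pos"],s["contact_force"])
E
```

```text
[[165 168 167 166 167 165 165 169 163 166 165 167 166 165 160 162 159 160 148 151 151 148 154 145 147]
 [170 167 163 167 167 168 166 166 164 164 165 166 164 163 159 154 152 148 148 149 150 146 151 146 151]
 [167 167 169 162 167 145 130 150 144 166 165 162 163 165 122 104  98 122 156 148 148 148 148 146 149]
 [167 165 162 167 165 113  68  66  67 150 148 151 151 166  78  64  54  74 152 153 149 149 148 147 148]
 [164 167 167 169 166 102 146 144  76 147 102  80 146 152  83  61  48 114 166 151 152 148 149 146 148]
 [119 163 163 164 164  92  86  86  69  95 144 147 108 138  60  71  54 115 138  97 109 113 109 155 151]
 [165 168 163 162 168  75  67  70  70  68  68  62  60 111  42  47  38  70 107 102 104 105  98  85 102]
 [140 134 153 150 172  74  75  68  64  66  71  66  64  83  45  39  39  73 105 103 103 102 103 101  93]
 [ 65  64  61  65  68  46  47  53  54  68  68  69  68  69  37  41  41  57  88  95  95  95 107 106  98]
 [167 167 166 166 161  47  47  55  54  72  71  67  62  65  39  40  41  50  55  48  48  51  52  44  49]
 [164 164 161 164 171  43  48  37 105 154 138 133 102  78  37  38  37 
[... 387 characters left out ...]
54 157 137 158 152 105 109 111 107 111 106]
 [108 106 111 108 112 113 155 129  65 150 160 118 110 111 109 111 110]
 [ 98  83  94 111 117  99 154 160 148 161 144 117 119 107 107 101  95]
 [ 79  83  74 111 131 136  82 137 154 130  64 148 107 111 111  74  71]
 [104  80 100 131 153 142  68  64  65  66  64 149 165  97 112  67  58]
 [ 94 100 100 119 163 114  66  68  63  69  62 146 157 112 104 113 113]
 [ 59  56  57 107 157 115  76  70  61  64  66 137 157  84  62  62  63]
 [165 164 170 161 143 160  88  76  76  71 129 145 116 147 154 152 151]
 [167 170 168 171 114 144 146 124 119 131 136 115 136 169 171 165 168]]
25.15 [ 439.68100178 -300.69445742  154.81910459] [ 1.06728088 -0.49775662  2.05781882]
```

Slug B stands between stop and jaw, slug A stands on the left pan, and the arm is clear. I hand the job in.

```bash
python3 -c "
from rig import r
print(r.sign_off())"
```

```text
the job is handed in; nothing more can be done
None
```

The job is handed in, but the hand-in returned no verdict: slug_b, whose right-hand side dropped, stands upright in the large clamp after a push that put about 7 N on the pad (the force that stayed after letting go was not measured), slug_a stands on the left pan, and the arm is clear of everything.

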